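Set a board out over the saw board's edge and hold it for sawing

ROBOT

A 6-joint arm with a two-finger parallel gripper is mounted at the origin on the work surface; the furniture and walls round the work are solid. World frame = base frame: x ahead of the robot, y to its left, z up, the work surface at z = 0. Lengths are in m, angles in degrees, forces in N, time in s.
With the tool pointing down it reaches from about 0.25 to 0.725 m from the base axis. Payload 9.7 kg.
Tool frame: the origin (TCP) lies at the very end of the fingers, on their centre line; the grasp point (between the pads) lies 19 mm behind it; y points along the fingers, x is the direction in which the jaws open and shut, and the axes are right-handed (so a half turn about y gives the same grasp; the last joint's range is limited). The gripper opens to 85 mm and grips with 20 to 120 N. Pads are 22 mm wide; open, the fingers measure 114 mm over their backs; the gripper's body (76 mm by 85 mm) begins 54 mm behind the grasp point. The pads swing forward as they close: fully open they stand 13 mm farther back than shut.
Start: joints at [-70.13, 4.979, 10.078, 95.1, 0, 90], TCP at [0.187, -0.517, 0.231] pointing down, gripper open.
Joint ranges: [-179.16, 179.16], [-48.56, 103.87], [-65.8, 70.77], [-126.05, 130.52], [-82.76, 87.17], [-180, 180]. Speed limits (degrees/s): [127.2, 127.2, 147.25, 180, 180, 180].

INTERFACE

Orientations are given as [roll, pitch, yaw] about the fixed x, y, z axes, in that order (R = Rz(yaw) Ry(pitch) Rx(roll)).
In Python, from workcell import bot gives the robot as it stands.
- The arm moves only by the shell command python3 -m jog 'ROWS' [FORCE]. ROWS is JSON, a list of rows, each an object with "rotation": the turn, a rotation vector about the world's x, y, z in degrees, a list of three; "travel": the shift along the world's x, y, z in mm, a list of three; "jaw": the gripper command: -1 is shut, 1 is fully open, values between are in proportion. In form: [{"rotation": [rx, ry, rz], "travel": [x, y, z], "jaw": jaw}, ...]. A call has 1 to 8 rows; each row shifts and turns the commanded pose from where the row before left it; what a row does not reach is not made up. A row lasts 1/8 s, in which the tool goes at most 62.5 mm and 10.7 degrees, less where a joint would pass 70% of its speed; a pose out of reach is approached as far as the arm can. A call with a gripper value outside its range is refused whole. The fingers move at their own pace and stop on an object; FORCE is the grip in N (left out, the last holds). Time passes only in rows, so rows that do not move let the fingers close. It gives the time, the measured TCP pose, the force and the opening at its end, in the units of the state.
- bot.get_obs(): the state, without advancing time (a new reading comes with each control period).
- bot.camera(name): name is "scene" or "top" or "wrist"; returns the picture (420x560x3 uint8, red, green, blue); there is no depth.
- bot.camera_params(name): a dict with "K" (3x3 intrinsics, pixels), "view" (4x4, takes a point from world to camera coordinates). Camera axes: x right, y up, looking along -z (the intrinsics and any distortion apply to the point x, -y, -z); pixel columns grow to the right and rows downward; lengths in m; the calibration is good to about 2 mm. A picture is of the moment at which its call begins: read the wrist's pose just before it. camera_params takes no time and is no camera call; for the wrist camera it gives the pose at the moment of the call.
- bot.job_done(): hands the job in, once; it reports no verdict.
Trained networks look in the newest picture that a camera, given by its name, has taken for a name from the list of things; names that differ only in an ending like _2 or _b are one class to them, and where a whole thing is asked for, a point or a joint stands for the part that bears it (a point fixed in the world has none). Each returns a list of dicts, best first, with "score" (0 to 1); they miss things now and then, are a little off and sometimes report something else, mostly with a low value. They report only what shows in the picture. A call takes as long as a camera call.
- bot.recognise(camera, thing): "xy" ([column, row] in pixels, amid what is visible of it).
- bot.trace(camera, thing): "mask" (420x560 bool, what is visible of it) and "xy" ([column, row] in pixels, amid what is visible of it).
The state is a dict: "time": time; "q": joint angles; "qd": joint speeds; "joint_efforts": joint torques, N m; "ee_pos": TCP position; "tcp_rot": TCP orientation; "wrist_force": force on the tool from outside, world axes, zero at the start; "torque": the same for the moment, N m; "opening": finger opening in m.
Only numpy, scipy, OpenCV 4.12 (cv2) and the standard library are available. Lean on these libraries where they do the work, as an engineer would, in place of code of your own. Each camera call takes 0.05 s, during which the arm holds its last target.

TASK

The glue bottle has toppled over in the way of the board: stand it upright on the bench, clear of the board's path, and let go of it. Then slide the board outward along the fence of the saw board, without lifting it or letting it tip, until its pencil line is level with the end of the saw board's deck, and finish while still holding it there so that it cannot tip, flat on the deck and against the fence, ready for the saw; do not let go of it. Leave the saw, the pencil and the tin of bolts where they are.

Things in the scene. Friction and masses are not known exactly. Their poses are not given: they have to be found in the camera images.
- saw_board: saw board fixed to the bench: brown wood deck on feet, its top 26 mm up, with a dark fence. Origin: on the bench under the deck's outward end, in the plane of the fence's face. +y: outward, the way the board must slide (robot's left); +x: into the fence. Deck: y -200..0, x -105..+30 mm. Fence, 22 mm high on the deck: y -90..0, x 0..24 mm; none behind, so both sides of the board are free there
- saw_edge (a point): point at the top of the deck (26 mm above the bench) where the fence's face meets the outward end of the deck; axes as the saw board's
- board: loose pale wood board, 340 mm (own y) x 50 (x) x 16 thick, 0.24 kg, lying on the deck, both ends sticking out, a little off the fence and askew. Origin: centre of its underside; +y: its outward end; tail at y = -170 mm. Dark pencil line round it at y = -25 mm (145 from the tail); short strokes beyond mark the waste. Line at the deck's end: its middle is 25 mm past the edge, so it tips unless held
- pencil_line (a point): end of the pencil line on the board's fence-side bottom edge (own frame of the board: x = +25, y = -25, z = 0 mm); with the job done it lies on saw_edge
- glue_bottle: brown glue bottle with a black cap, 33 by 50 by 126 mm, about 0.14 kg, lying on its broad face on the bench in the way of the board. Origin: centre of its base; +z runs along the bottle to the cap, x is across its 33 mm, y across its 50 mm. Grip the body (the first 95 mm from the base); the cap gives no hold.
- gents_saw: small back saw with brass back and dark turned handle, 320 mm long, lying on the bench; leave it
- pencil: red carpenter's pencil, 150 mm long, lying on the bench; leave it
- bolt_tin: open grey tin of bolts, 67 mm across, 47 mm high; leave it

How it is judged:
By the outcome, as a careful person would: the job done as asked, in the order asked, and still so for the second after the job is handed in, while the arm keeps its last pose, push and grip.
It also fails if it takes over 53 s, if anything falls off the work surface, if the arm or the gripper's body presses on something with over 40 N, if the wrist force passes 120 N, or if a joint passes its speed limit or range.

## Working session

There is one attempt and no reset: what is moved stays moved. The work goes in short steps, Python scripts to look and compute and a shell command to move; the robot and the scene stay as the last step left them, time stands still between calls to the robot, and variables do not carry over. Pictures are saved under pics/ and viewed, and the job is handed in when it is done.

```bash
ls; mkdir -p pics; python3 - <<'E'
from workcell import bot
import cv2,numpy as np
print(bot.get_obs())
for n in ["scene","top"]:
    im=bot.camera(n); cv2.imwrite(f"pics/{n}0.png",im[:,:,::-1])
    p=bot.camera_params(n); print(n,{k:np.round(v,4).tolist() if not isinstance(v,str) else v for k,v in p.items()})
E
```

```text
pics
{'time': 0.0, 'q': array([-7.01289060e+01,  5.01021843e+00,  1.00349164e+01,  9.51002255e+01,
       -3.77063073e-04,  9.00009953e+01]), 'qd': array([0.07858347, 0.02023711, 0.06911728, 0.02580219, 0.06704005,
       0.04992521]), 'joint_efforts': array([ 1.81929099e-04, -5.20395434e+01,  4.64794815e+01,  1.67322101e-02,
        6.98349163e-05,  6.94657430e-06]), 'ee_pos': array([ 0.18686696, -0.51703465,  0.23059568]), 'tcp_rot': array([-9.00003784e+01,  7.55274936e-02, -7.01299013e+01]), 'wrist_force': array([-0.32311778,  0.00920188,  0.50190896]), 'torque': array([ 0.02474791, -0.02825359, -0.02869069]), 'opening': 0.0854168705158396}
scene {'K': [[399.9055, 0.0, 274.3228], [0.0, 399.9055, 218.8157], [0.0, 0.0, 1.0]], 'view': [[0.8531, -0.5217, 0.0078, -0.4914], [0.3747, 0.623, 0.6866, -0.2784], [-0.363, -0.5828, 0.727, -0.6697], [0.0, 0.0, 0.0, 1.0]]}
top {'K': [[520.0497, 0.0, 271.701], [0.0, 520.0497, 209.2325], [0.0, 0.0, 1.0]], 'view': [[-0.0079, -1.0, -0.0031, 0.0255], [0.9962, -0.0081, 0.087, -0.6159], [-0.087, -0.0024, 0.9962, -1.3821], [0.0, 0.0, 0.0, 1.0]]}
```

View pics/scene0.png

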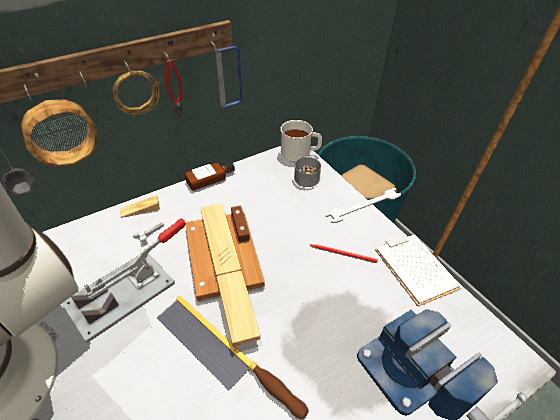

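View pics/top0.png

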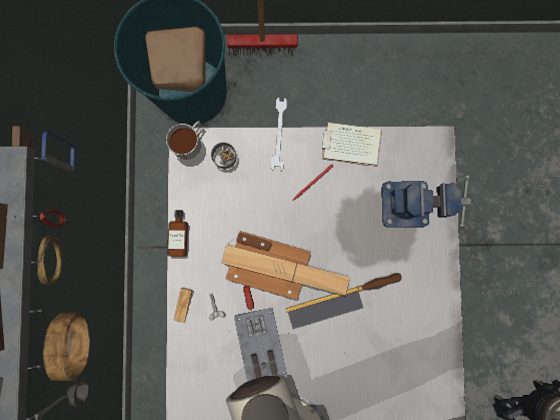

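The top view shows the bottle at about (178,235) near the left edge, the board from (222,255) to (350,283), and the saw just to the lower right of it. I'll zoom in next.

```bash
cat > h.py <<'E'
import numpy as np,cv2
from workcell import bot
def ray(p,uv):
    K=p['K'];V=np.array(p['view']);uv=np.atleast_2d(np.array(uv,float))
    d=np.c_[(uv[:,0]-K[0][2])/K[0][0],(uv[:,1]-K[1][2])/K[1][1],np.ones(len(uv))]
    d=d*[1,-1,-1]
    R=V[:3,:3];t=V[:3,3]
    return -R.T@t, d@R
def onz(cam,uv,z,p=None):
    p=p or bot.camera_params(cam)
    o,d=ray(p,uv); s=(z-o[2])/d[:,2]
    return o+d*s[:,None]
def proj(cam,P,p=None):
    p=p or bot.camera_params(cam);V=np.array(p['view']);P=np.atleast_2d(P)
    c=P@V[:3,:3].T+V[:3,3]; K=p['K']
    return np.c_[K[0][0]*c[:,0]/-c[:,2]+K[0][2],K[1][1]*-c[:,1]/-c[:,2]+K[1][2]]
E
python3 - <<'E'
from h import *
im=cv2.imread('pics/top0.png')
cv2.imwrite('pics/top0z.png',cv2.resize(im[200:330,160:360],None,fx=4,fy=4,interpolation=cv2.INTER_CUBIC))
im=cv2.imread('pics/scene0.png')
cv2.imwrite('pics/sc0z.png',cv2.resize(im[150:350,120:320],None,fx=3,fy=3,interpolation=cv2.INTER_CUBIC))
for cam in ['top','scene']:
    for n in ['board','glue_bottle','saw_board','bolt_tin','gents_saw']:
        for r in bot.trace(cam,n)[:1]:
            m=r['mask'].astype(np.uint8);c,_=cv2.findContours(m,0,2);c=max(c,key=cv2.contourArea)
            q=cv2.boxPoints(cv2.minAreaRect(c))
            print(cam,n,round(r['score'],2),np.round(r['xy'],1),m.sum(),np.round(q,1).tolist(),np.round(onz(cam,q,{'board':.042,'glue_bottle':.033,'saw_board':.026}.get(n,0.02))[:,:2],4).tolist())
E
```

```text
top board 0.86 [281.5 270.4] 2470 [[220.1999969482422, 263.5], [225.3000030517578, 243.8000030517578], [349.8999938964844, 276.1000061035156], [344.79998779296875, 295.79998779296875]] [[0.4713, 0.1583], [0.5232, 0.1448], [0.4353, -0.1852], [0.3839, -0.1706]]
top glue_bottle 0.7 [179.  237.7] 771 [[166.8000030517578, 256.0], [168.6999969482422, 209.5], [188.39999389648438, 210.3000030517578], [186.60000610351562, 256.70001220703125]] [[0.4923, 0.3024], [0.617, 0.2986], [0.6144, 0.2452], [0.4897, 0.2495]]
top saw_board 0.59 [264.4 274.5] 2284 [[224.6999969482422, 278.70001220703125], [229.60000610351562, 262.20001220703125], [301.29998779296875, 283.5], [296.3999938964844, 300.0]] [[0.4302, 0.148], [0.4743, 0.1348], [0.416, -0.0573], [0.3723, -0.0436]]
top bolt_tin 0.79 [222.9 152.9] 556 [[210.0, 142.0], [236.0, 142.0], [236.0, 168.0], [210.0, 168.0]] [[0.804, 0.1891], [0.8034, 0.1174], [0.731, 0.1176], [0.7316, 0.1889]]
top gents_saw 0.76 [329.7 306.1] 2037 [[285.0, 308.0], [398.70001220703125, 270.1000061035156], [406.3999938964844, 293.20001220703125], [292.70001220703125, 331.1000
[... 723 characters left out ...]
38, 217.6999969482422], [219.60000610351562, 296.0], [196.39999389648438, 300.20001220703125]] [[0.4265, 0.1506], [0.4764, 0.1358], [0.4131, -0.0663], [0.3715, -0.052]]
scene bolt_tin 0.84 [312.3 170.1] 659 [[294.1000061035156, 186.1999969482422], [296.29998779296875, 156.60000610351562], [321.6000061035156, 158.60000610351562], [319.3999938964844, 188.10000610351562]] [[0.7105, 0.1268], [0.7804, 0.2218], [0.8336, 0.1803], [0.7599, 0.0888]]
scene gents_saw 0.64 [214.5 349.8] 4652 [[151.39999389648438, 323.79998779296875], [178.0, 292.3999938964844], [312.3999938964844, 406.5], [285.70001220703125, 437.8999938964844]] [[0.2822, -0.0515], [0.349, -0.0138], [0.4498, -0.3213], [0.3897, -0.3372]]
```

View pics/top0z.png

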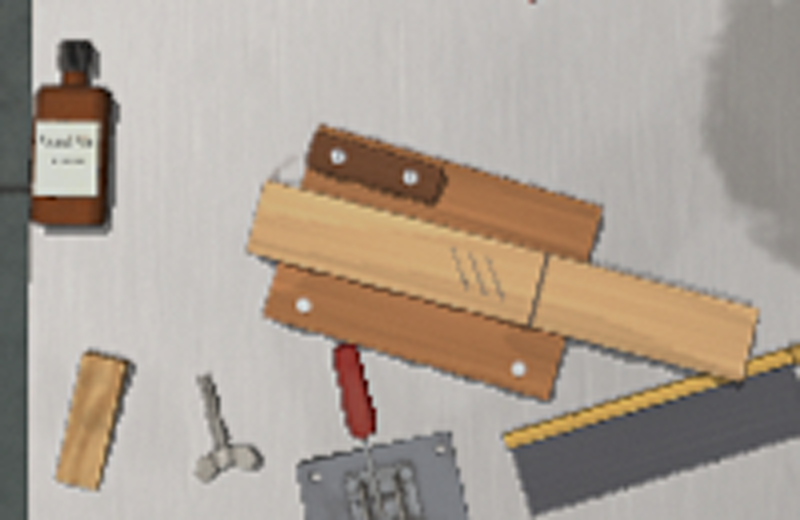

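View pics/sc0z.png

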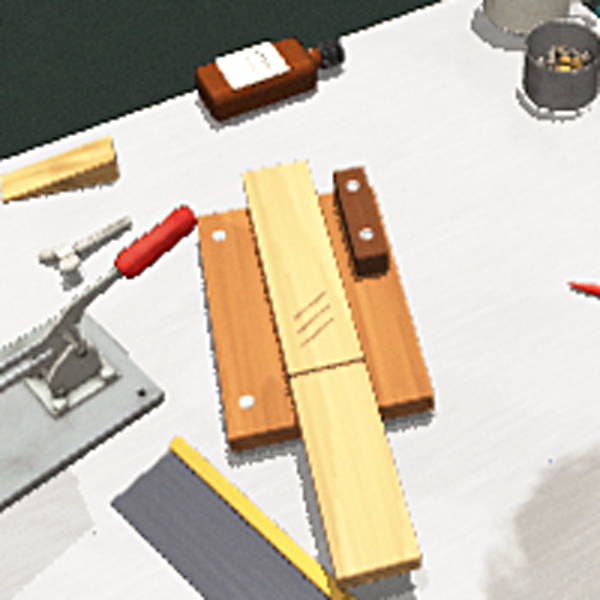

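The top view (zoom) shows the bottle lying with its cap towards +x, and the pencil line at zoom (548,254)-(530,326). I'll fit the poses from corner pixels in both views.

```bash
cat > fit.py <<'E'
from h import *
from scipy.optimize import least_squares
T=lambda a:np.array(a,float)/4+[160,200]
S=lambda a:np.array(a,float)/3+[120,150]
def fit(name,loc,obs,x0):
    pr={c:bot.camera_params(c) for c in('top','scene')}
    def f(x,full=False):
        c,s=np.cos(x[2]),np.sin(x[2]);out=[]
        for i,(l,cam,uv) in enumerate(obs):
            P=np.array(loc[l],float)/1000;W=[x[0]+c*P[0]-s*P[1],x[1]+s*P[0]+c*P[1],P[2]]
            out.append(proj(cam,W,pr[cam])[0]-uv)
        return np.array(out).ravel()
    r=least_squares(f,x0,loss='soft_l1')
    print(name,np.round(r.x[:2],4),round(np.degrees(r.x[2]),2));print(np.round(f(r.x).reshape(-1,2),1).tolist())
    for cam in('top','scene'):
        o=[q for q in obs if q[1]==cam]
        if len(o)>1:
            ob=obs;
            def g(x,o=o):
                c,s=np.cos(x[2]),np.sin(x[2])
                return np.array([proj(cam,[x[0]+(c*loc[l][0]-s*loc[l][1])/1000,x[1]+(s*loc[l][0]+c*loc[l][1])/1000,loc[l][2]/1000],pr[cam])[0]-uv for l,_,uv in o]).ravel()
            k=least_squares(g,x0,loss='soft_l1').x;print('  ',cam,np.round(k[:2],4),round(np.degrees(k[2]),2))
    return r.x
E
python3 - <<'E'
from fit import *
sb=dict(no=(-105,0,26),ni=(-105,-200,26),fi=(30,-200,26),ffo=(24,0,48),ffi=(24,-90,48),fno=(0,0,48),fni=(0,-90,48))
fit('saw_board',sb,[('no','top',T((277,263))),('fi','top',T((603,207))),('ffo','top',T((320,127))),('fno','top',T((308,165))),('ffi','top',T((447,170))),('fni','top',T((438,200))),
('no','scene',S((198,215))),('ni','scene',S((229,438))),('fi','scene',S((434,403))),('fno','scene',S((335,170))),('ffo','scene',S((364,168))),('fni','scene',S((357,247))),('ffi','scene',S((388,238)))],[.5,.14,-.26])
bd=dict(fo=(25,170,42),no=(-25,170,42),fi=(25,-170,42),ni=(-25,-170,42),lf=(25,-25,42),ln=(-25,-25,42))
fit('board',bd,[('fo','top',T((268,182))),('no','top',T((248,250))),('fi','top',T((758,310))),('ni','top',T((745,376))),('lf','top',T((548,254))),('ln','top',T((530,326))),
('fo','scene',S((303,162))),('no','scene',S((245,172))),('fi','scene',S((420,560))),('ni','scene',S((338,577))),('lf','scene',S((364,357))),('ln','scene',S((291,376)))],[.45,0,-.26])
# bottle lying: axis along x local, base at 0, z up
bt=dict(bn=(0,-25,33),bf=(0,25,33),cap=(126,0,16.5),sn=(95,-25,33),bnb=(0,-25,0),bfb=(0,25,0))
fit('bottle',bt,[('bn','top',T((106,222))),('bf','top',T((33,220))),('cap','top',T((78,40))),('bf','scene',S((197,75))),('bn','scene',S((217,101)))],[.49,.27,0])
E
```

```text
saw_board [0.5333 0.1143] -17.63
[[-3.9, 11.8], [0.6, -0.3], [-0.7, -0.5], [-0.4, -1.4], [-0.1, -1.2], [-0.5, -0.1], [-0.3, 0.3], [-1.0, 1.0], [-0.0, -1.3], [-0.1, 0.7], [0.8, -0.4], [-0.2, 4.7], [0.7, 5.6]]
   top [0.532  0.1131] -17.48
   scene [0.534  0.1168] -17.23
board [ 0.4543 -0.015 ] -14.95
[[-0.9, -1.3], [-0.8, -0.1], [0.6, -1.1], [-0.7, 0.8], [-0.0, -0.9], [-0.2, -0.5], [0.7, -0.6], [-1.8, 0.3], [0.7, -0.4], [-0.4, 1.6], [-0.0, 1.4], [-0.9, 0.9]]
   top [ 0.4527 -0.0159] -14.89
   scene [ 0.4557 -0.0139] -15.21
bottle [0.4941 0.2733] -0.55
[[0.5, -0.3], [0.1, 0.2], [0.1, -1.1], [-1.4, -2.4], [-0.2, 0.5]]
   top [0.4931 0.2742] -0.93
   scene [0.4947 0.2696] -2.52
```

```bash
python3 - <<'E'
from h import *
im=cv2.imread('pics/scene0.png');cv2.imwrite('pics/sc0y.png',cv2.resize(im[195:265,180:270],None,fx=8,fy=8,interpolation=cv2.INTER_CUBIC))
im=cv2.imread('pics/top0.png');cv2.imwrite('pics/tp0y.png',cv2.resize(im[225:305,215:315],None,fx=7,fy=7,interpolation=cv2.INTER_CUBIC))
E
```

```text
(no output)
```

View pics/sc0y.png

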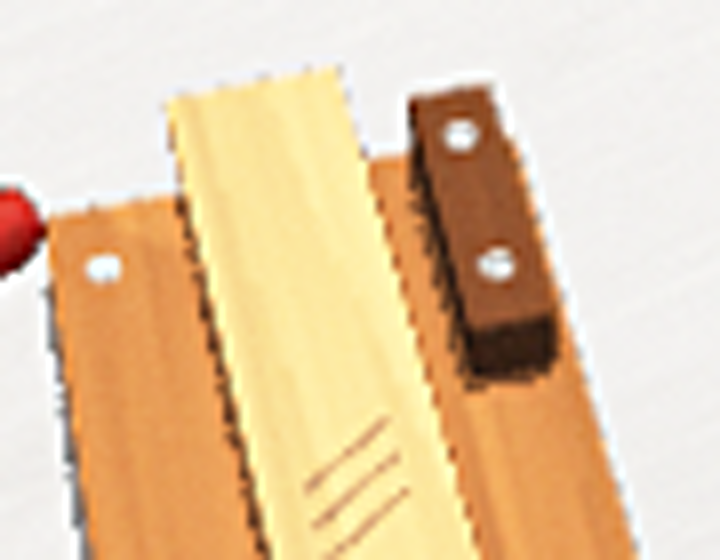

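View pics/tp0y.png

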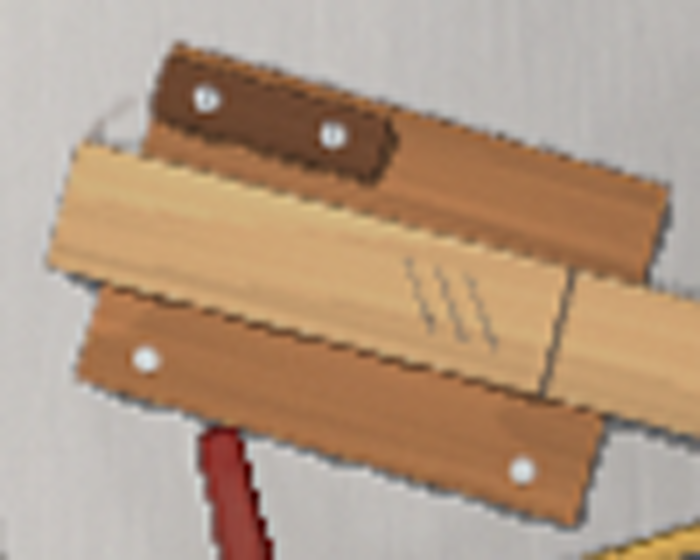

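```bash
python3 - <<'E'
from fit import *
T7=lambda a:np.array(a,float)/7+[215,225]
S8=lambda a:np.array(a,float)/8+[180,195]
sb=dict(no=(-105,0,26),ni=(-105,-200,26),fi=(30,-200,26),fo=(30,0,26),ffo=(24,0,48),ffi=(24,-90,48),fno=(0,0,48),fni=(0,-90,48))
x=fit('saw_board',sb,[('no','top',T7((78,375))),('ni','top',T7((580,523))),('fi','top',T7((667,188))),('fo','top',T7((178,45))),('fno','top',T7((153,115))),('ffi','top',T7((398,132))),('fni','top',T7((375,185))),
('no','scene',S8((48,217))),('ni','scene',S((229,438))),('fi','scene',S((434,403))),('fno','scene',S8((410,98))),('ffo','scene',S8((488,88))),('fni','scene',S8((470,335))),('ffi','scene',S8((552,318)))],[.5,.14,-.26])
c,s=np.cos(x[2]),np.sin(x[2]);R=np.array([[c,-s],[s,c]])
b=np.array([.4543,-.015]);t=np.radians(-14.95);Rb=np.array([[np.cos(t),-np.sin(t)],[np.sin(t),np.cos(t)]])
for q in([25,-25],[25,170],[25,-170],[-25,-170],[0,-135]):
    w=b+Rb@np.array(q)/1000;print(q,w.round(4),((R.T@(w-x[:2]))*1000).round(1))
for uv in [(745,378),(505,437),(520,515)]:print('saw',onz('top',T(uv),.008).round(3))
E
```

```text
saw_board [0.5311 0.1145] -17.02
[[-0.4, -0.0], [-0.5, 0.4], [1.2, -0.4], [-0.1, -1.1], [-0.3, -0.7], [-0.3, -2.1], [0.4, -1.0], [-1.2, 0.6], [-0.9, 1.7], [-0.1, -1.2], [-0.6, 0.4], [0.2, -0.2], [-0.5, 0.4], [0.5, 0.4]]
   top [0.5289 0.1146] -16.69
   scene [0.5327 0.1148] -17.34
[25, -25] [ 0.472  -0.0456] [  -9.6 -170.4]
[25, 170] [0.5223 0.1428] [-16.7  24.5]
[25, -170] [ 0.4346 -0.1857] [  -4.4 -315.3]
[-25, -170] [ 0.3863 -0.1728] [ -54.3 -317.1]
[0, -135] [ 0.4195 -0.1454] [ -30.6 -281.2]
saw [[ 0.385 -0.179  0.008]]
saw [[ 0.346 -0.017  0.008]]
saw [[ 0.294 -0.026  0.008]]
```

Fit (about 1 mm residuals):
- Saw board: (0.531, 0.1145), yaw -17.0.
- Board: (0.454, -0.015), yaw -15. Its line is at local y -170.
- Bottle base: (0.494, 0.273), axis along +x.

Plan: grip the bottle from above, tool tilted 20°, and stand it at about (0.65, 0.235). I'll start towards it.

```bash
python3 -m jog '[{"rotation":[0,0,-5],"travel":[30,45,5],"jaw":0.6},{"rotation":[0,0,-5],"travel":[30,50,5],"jaw":0.6}]' 40; python3 -c "
from workcell import bot;print(bot.get_obs()['q'].round(1))"
```

```text
time: 0.85
ee_pos: [0.2472, -0.4214, 0.241]
tcp_rot: [-90.0, 0.0, -80.4]
wrist_force: [0.8, -0.4, 1.3]
opening: 0.0685
[-59.6  -3.2   2.9  96.1   0.  110.8]
```

```bash
python3 -m jog '[{"rotation":[0,0,10.6],"travel":[22,44,0],"jaw":0.6},{"rotation":[0,0,10.6],"travel":[22,44,0],"jaw":0.6},{"rotation":[0,0,10.6],"travel":[22,44,0],"jaw":0.6},{"rotation":[0,0,10.6],"travel":[22,44,0],"jaw":0.6},{"rotation":[0,0,10.6],"travel":[22,44,0],"jaw":0.6},{"rotation":[0,0,10.6],"travel":[22,44,0],"jaw":0.6},{"rotation":[0,0,10.6],"travel":[22,44,0],"jaw":0.6},{"rotation":[0,0,10.6],"travel":[22,44,0],"jaw":0.6}]'
python3 -m jog '[{"rotation":[0,0,10.6],"travel":[17,43,-8],"jaw":0.6},{"rotation":[0,0,10.6],"travel":[17,43,-8],"jaw":0.6},{"rotation":[0,0,10.6],"travel":[17,43,-8],"jaw":0.6},{"rotation":[0,0,10.6],"travel":[17,43,-8],"jaw":0.6},{"rotation":[0,0,10.6],"travel":[17,43,-8],"jaw":0.6},{"rotation":[0,0,10.6],"travel":[17,43,-8],"jaw":0.6},{"rotation":[0,0,10.6],"travel":[17,43,-8],"jaw":0.6},{"rotation":[0,0,10.6],"travel":[17,43,-8],"jaw":0.6}]'
python3 -c "
from workcell import bot;print(bot.get_obs()['q'].round(1))"
```

```text
time: 1.85
ee_pos: [0.4234, -0.0687, 0.2415]
tcp_rot: [-90.0, -0.0, 5.0]
wrist_force: [1.0, -0.2, 0.5]
opening: 0.0688
time: 2.85
ee_pos: [0.5593, 0.2753, 0.177]
tcp_rot: [-90.0, -0.0, 89.8]
wrist_force: [0.5, 0.2, 0.5]
opening: 0.0684
[26.2 14.4 14.8 90.4 -0.  26.4]
```

Next I'll tilt 20° about y, move to above the bottle, and look.

```bash
python3 -m jog '[{"rotation":[0,10,0],"travel":[0,-1,-30],"jaw":0.6},{"rotation":[0,10,0],"travel":[-1,-2,-30],"jaw":0.6},{"rotation":[0,0,0],"travel":[-1,0,0],"jaw":0.6}]'
python3 - <<'E'
from h import *
print(bot.get_obs()['q'].round(1))
a=bot.camera('wrist');p=bot.camera_params('wrist');b=bot.camera('scene')
cv2.imwrite('pics/w1.png',a[:,:,::-1]);cv2.imwrite('pics/s1.png',cv2.resize(b[80:290,100:380,::-1],None,fx=2.5,fy=2.5))
c=.8
# predicted bottle corners in wrist image
print(proj('wrist',[[.494,.248,.033],[.494,.298,.033],[.589,.248,.033],[.589,.298,.033]],p).round(0).tolist())
E
```

```text
time: 3.22
ee_pos: [0.5564, 0.2695, 0.105]
tcp_rot: [-68.9, 0.6, 89.4]
wrist_force: [0.5, 0.3, -1.3]
opening: 0.0683
[ 22.4  35.   31.3 106.1   7.5  21.8]
[[249.0, 174.0], [311.0, 173.0], [250.0, 293.0], [313.0, 292.0]]
```

View pics/w1.png

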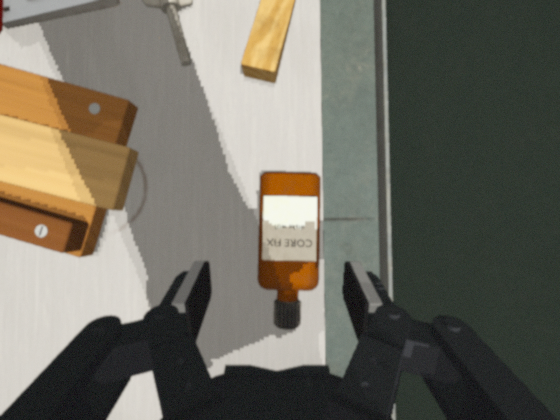

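View pics/s1.png

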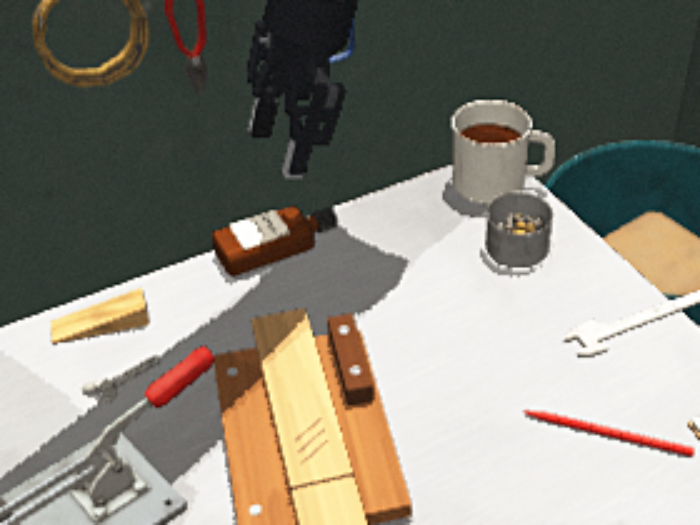

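```bash
python3 - <<'E'
from h import *
o=bot.get_obs();print(o['ee_pos'].round(4),o['tcp_rot'].round(1))
a=bot.camera('wrist');p=bot.camera_params('wrist');print(p['K'])
cv2.imwrite('pics/w2.png',a[:,:,::-1])
r=bot.trace('wrist','glue_bottle')[0];m=r['mask'];print(r['score'])
rows=np.where(m.any(1))[0];print(rows.min(),rows.max())
for v in (190,220,260,275):
    c=np.where(m[v])[0];print(v,c.min(),c.max()+1,onz('wrist',[(c.min(),v),(c.max()+1,v)],.03,p)[:,:2].round(4).tolist())
print(onz('wrist',[(290,rows.min())],.033,p).round(4))
print(proj('wrist',o['ee_pos'],p))
E
```

```text
[0.5571 0.2707 0.1165] [-70.    0.2  89.5]
[[300.6124593    0.         276.47160753]
 [  0.         300.6124593  207.74515883]
 [  0.           0.           1.        ]]
0.68
169 320
190 258 318 [[0.5079, 0.2557], [0.5083, 0.3061]]
220 257 316 [[0.5331, 0.2547], [0.5335, 0.3041]]
260 257 315 [[0.5665, 0.2544], [0.5669, 0.3029]]
275 257 315 [[0.579, 0.2543], [0.5794, 0.3028]]
[[0.4909 0.2826 0.033 ]]
[[276.00460918 267.70511201]]
```

```bash
python3 -m jog '[{"rotation":[0,0,0],"travel":[0,3,-30],"jaw":0.75},{"rotation":[0,0,0],"travel":[0,3,-30],"jaw":0.75},{"rotation":[0,0,0],"travel":[0,0,-20],"jaw":0.75},{"rotation":[0,0,0],"travel":[0,0,-15],"jaw":0.75},{"rotation":[0,0,0],"travel":[0,0,-8],"jaw":0.75},{"rotation":[0,0,0],"travel":[0,0,0],"jaw":0.75}]'
python3 - <<'E'
from h import *
b=bot.camera('scene')
cv2.imwrite('pics/s2.png',cv2.resize(b[120:230,150:290,::-1],None,fx=5,fy=5))
a=bot.camera('wrist');cv2.imwrite('pics/w3.png',a[:,:,::-1])
E
```

```text
time: 4.18
ee_pos: [0.557, 0.2767, 0.0145]
tcp_rot: [-70.0, 0.2, 89.5]
wrist_force: [-0.4, -0.4, 0.6]
opening: 0.0747
```

View pics/s2.png

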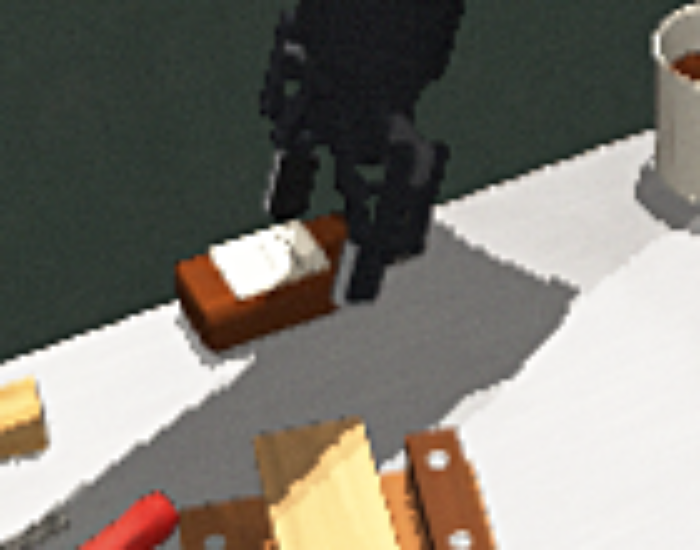

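View pics/w3.png

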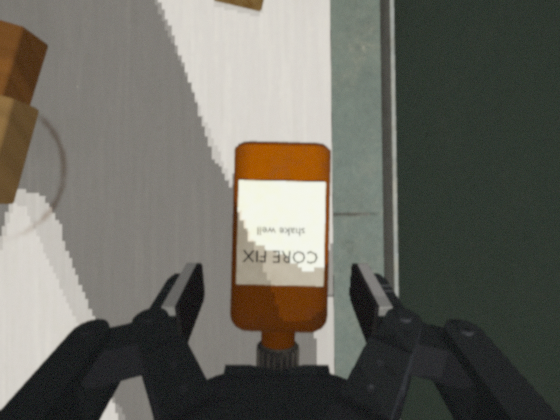

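The jaws straddle the bottle: body edges at columns 233 and 330, fingers at 203 and 350. I'll go a bit lower and towards the base, then close.

```bash
python3 -m jog '[{"rotation":[0,0,0],"travel":[-8,1,-6],"jaw":0.75},{"rotation":[0,0,0],"travel":[0,0,0],"jaw":-1},{"rotation":[0,0,0],"travel":[0,0,0],"jaw":-1},{"rotation":[0,0,0],"travel":[0,0,0],"jaw":-1},{"rotation":[0,0,0],"travel":[0,0,0],"jaw":-1},{"rotation":[0,0,0],"travel":[0,0,0],"jaw":-1}]' 45
python3 - <<'E'
from h import *
b=bot.camera('scene')
cv2.imwrite('pics/s3.png',cv2.resize(b[120:230,150:290,::-1],None,fx=5,fy=5))
E
```

```text
time: 5.03
ee_pos: [0.5491, 0.2778, 0.0085]
tcp_rot: [-70.0, 0.2, 89.5]
wrist_force: [0.4, 0.7, 2.7]
opening: 0.0494
```

View pics/s3.png

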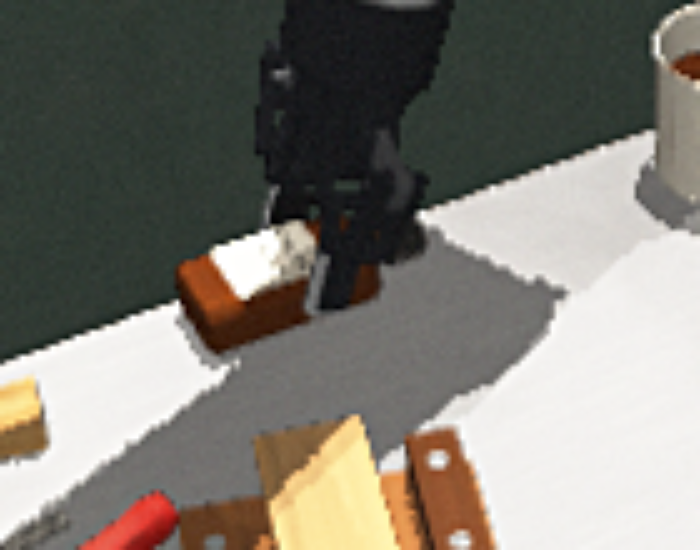

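```bash
python3 -m jog '[{"rotation":[0,0,0],"travel":[0,0,20],"jaw":-1},{"rotation":[0,0,0],"travel":[0,0,30],"jaw":-1},{"rotation":[0,0,0],"travel":[0,0,35],"jaw":-1},{"rotation":[0,-10,0],"travel":[12,-5,0],"jaw":-1},{"rotation":[0,-10,0],"travel":[12,-5,0],"jaw":-1},{"rotation":[0,-10,0],"travel":[12,-5,0],"jaw":-1},{"rotation":[0,-10,0],"travel":[12,-5,0],"jaw":-1},{"rotation":[0,-10,0],"travel":[12,-5,0],"jaw":-1}]'
python3 -m jog '[{"rotation":[0,-10,0],"travel":[12,-5,0],"jaw":-1},{"rotation":[0,-10,0],"travel":[12,-5,0],"jaw":-1},{"rotation":[0,-10,0],"travel":[12,-4,0],"jaw":-1},{"rotation":[0,-10,0],"travel":[12,-4,0],"jaw":-1},{"rotation":[0,0,0],"travel":[0,0,0],"jaw":-1}]'
python3 - <<'E'
from h import *
o=bot.get_obs();print(o['q'].round(1),o['ee_pos'],o['tcp_rot'])
b=bot.camera('scene')
cv2.imwrite('pics/s4.png',cv2.resize(b[60:270,130:410,::-1],None,fx=2.8,fy=2.8,interpolation=cv2.INTER_CUBIC))
a=bot.camera('wrist');cv2.imwrite('pics/w4.png',a[:,:,::-1])
E
```

```text
time: 6.08
ee_pos: [0.6094, 0.2527, 0.0957]
tcp_rot: [-120.4, -0.3, 89.5]
wrist_force: [-0.4, -0.5, -1.1]
opening: 0.0492
time: 6.7
ee_pos: [0.6541, 0.237, 0.0883]
tcp_rot: [-156.4, -0.3, 89.9]
wrist_force: [0.2, -0.1, -3.0]
opening: 0.0495
[ 31.1 -12.9 -52.3 -12.5 -28.1  13.9] [0.65414205 0.23695478 0.08829012] [-156.42011769   -0.32793063   89.93852871]
```

View pics/s4.png

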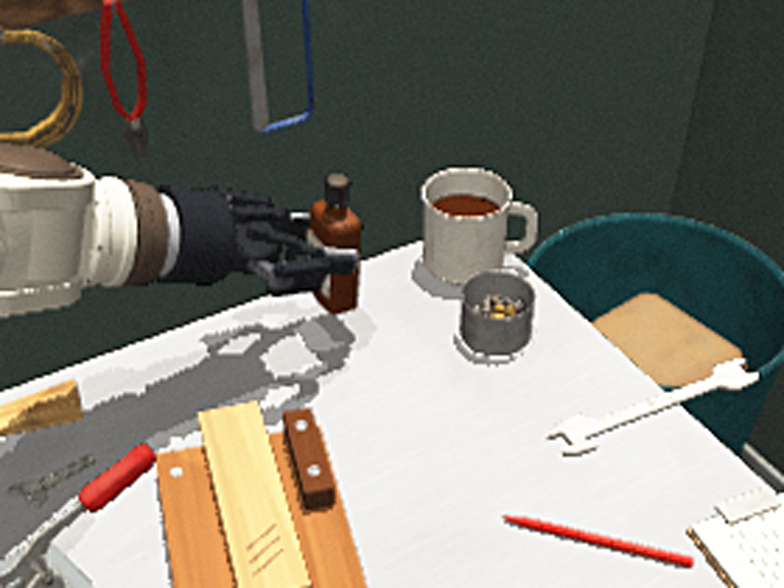

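View pics/w4.png

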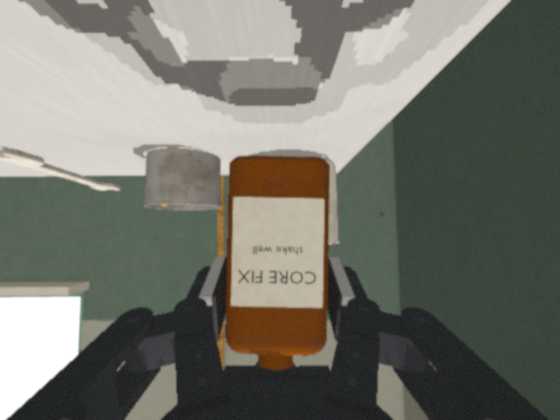

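```bash
python3 -m jog '[{"rotation":[0,-3.6,0],"travel":[4,-2,-10],"jaw":-1},{"rotation":[0,0,0],"travel":[0,0,-10],"jaw":-1},{"rotation":[0,0,0],"travel":[0,0,0],"jaw":-1}]'
python3 - <<'E'
from h import *
o=bot.get_obs();print(o['ee_pos'].round(4),o['tcp_rot'].round(1))
b=bot.camera('scene')
cv2.imwrite('pics/s5.png',cv2.resize(b[110:200,190:310,::-1],None,fx=6,fy=6,interpolation=cv2.INTER_CUBIC))
E
```

```text
time: 7.18
ee_pos: [0.6599, 0.2359, 0.0711]
tcp_rot: [-160.1, -0.4, 90.0]
wrist_force: [0.6, -0.8, -0.0]
opening: 0.0493
[0.6599 0.2359 0.0711] [-160.1   -0.4   90. ]
```

View pics/s5.png

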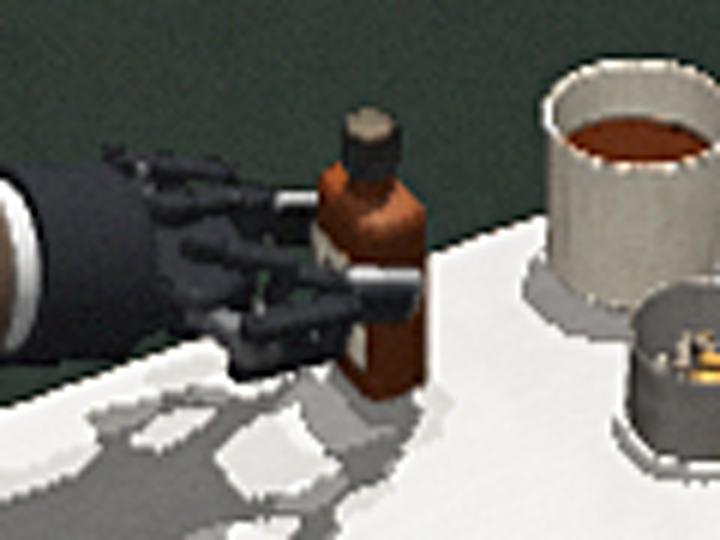

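```bash
python3 -m jog '[{"rotation":[0,0,0],"travel":[0,0,-6],"jaw":-1},{"rotation":[0,0,0],"travel":[0,0,-4],"jaw":-1},{"rotation":[0,0,0],"travel":[0,0,-2],"jaw":-1},{"rotation":[0,0,0],"travel":[0,0,0],"jaw":-1}]';python3 -m jog '[{"rotation":[0,0,0],"travel":[0,0,-2],"jaw":-1},{"rotation":[0,0,0],"travel":[0,0,0],"jaw":-1}]'
```

```text
time: 7.72
ee_pos: [0.6596, 0.2357, 0.0594]
tcp_rot: [-160.3, -0.5, 90.0]
wrist_force: [-0.2, -0.4, -1.3]
opening: 0.0489
time: 7.98
ee_pos: [0.6598, 0.2357, 0.0579]
tcp_rot: [-160.3, -0.5, 90.0]
wrist_force: [0.0, 0.5, -1.0]
opening: 0.0495
```

```bash
for i in 1 2 3; do python3 -m jog '[{"rotation":[0,0,0],"travel":[0,0,-1.5],"jaw":-1},{"rotation":[0,0,0],"travel":[0,0,0],"jaw":-1}]'|egrep 'ee_pos|force|tcp_rot'; done
```

```text
ee_pos: [0.6604, 0.2359, 0.0578]
tcp_rot: [-160.4, -0.5, 89.9]
wrist_force: [-2.4, -1.2, 4.3]
ee_pos: [0.661, 0.236, 0.0579]
tcp_rot: [-160.6, -0.6, 89.9]
wrist_force: [-4.0, -2.2, 9.5]
ee_pos: [0.6616, 0.2361, 0.0576]
tcp_rot: [-160.7, -0.6, 89.9]
wrist_force: [-2.7, -2.0, 11.9]
```

Contact with the bench at about 10 N. I'll ease off 2 mm, release, and back out along the tool axis.

```bash
python3 -m jog '[{"rotation":[0,0,0],"travel":[0,0,2.5],"jaw":-1},{"rotation":[0,0,0],"travel":[0,0,0],"jaw":-1},{"rotation":[0,0,0],"travel":[0,0,0],"jaw":0.3},{"rotation":[0,0,0],"travel":[0,0,0],"jaw":0.6},{"rotation":[0,0,0],"travel":[0,0,0],"jaw":0.8},{"rotation":[0,0,0],"travel":[0,0,0],"jaw":0.8}]'
python3 - <<'E'
from h import *
a=bot.camera('scene')
cv2.imwrite('pics/s6.png',cv2.resize(a[110:200,190:310,::-1],None,fx=6,fy=6,interpolation=cv2.INTER_CUBIC))
a=bot.camera('wrist');cv2.imwrite('pics/w6.png',a[:,:,::-1])
E
```

```text
time: 9.48
ee_pos: [0.6596, 0.2356, 0.0553]
tcp_rot: [-160.3, -0.5, 90.0]
wrist_force: [0.1, 0.1, -0.5]
opening: 0.0768
```

View pics/s6.png

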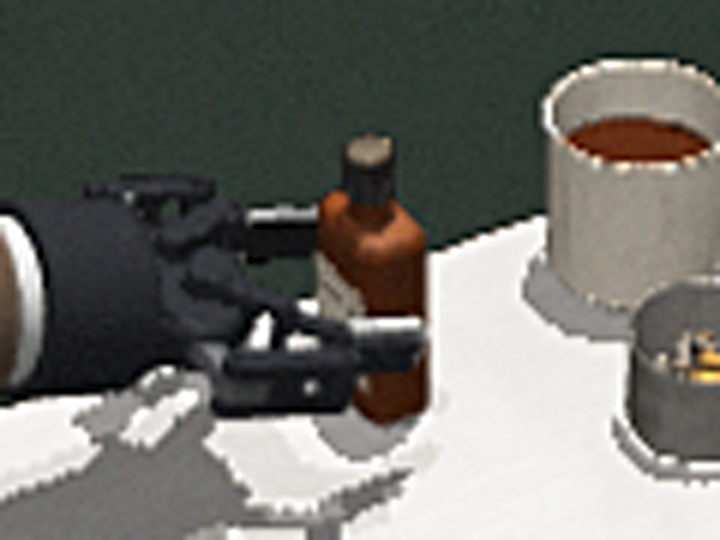

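View pics/w6.png

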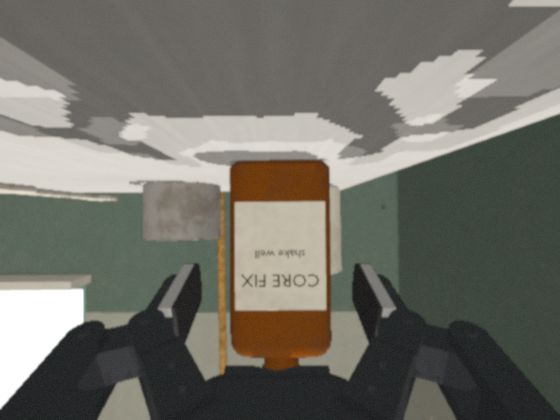

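The bottle stands upright at about (0.652, 0.236), free of the jaws. I'll back out and rise.

```bash
python3 -m jog '[{"rotation":[0,0,0],"travel":[-18,0,6.5],"jaw":0.8},{"rotation":[0,0,0],"travel":[-38,0,14],"jaw":0.8},{"rotation":[0,0,0],"travel":[-45,0,16],"jaw":0.8},{"rotation":[0,5,0],"travel":[-10,-5,45],"jaw":0.8},{"rotation":[0,10,0],"travel":[0,-25,35],"jaw":0.8},{"rotation":[0,10,0],"travel":[-5,-40,10],"jaw":0.8},{"rotation":[0,10,0],"travel":[-10,-45,0],"jaw":0.7},{"rotation":[0,10,0],"travel":[-15,-45,0],"jaw":0.7}]'
python3 -m jog '[{"rotation":[0,10,0],"travel":[-15,-45,0],"jaw":0.6},{"rotation":[0,10,0],"travel":[-15,-45,0],"jaw":0.6},{"rotation":[0,5.3,0],"travel":[-15,-40,0],"jaw":0.5},{"rotation":[0,0,-10.5],"travel":[-15,-40,0],"jaw":0.5},{"rotation":[0,0,-10.5],"travel":[-15,-35,-10],"jaw":0.5},{"rotation":[0,0,-10.5],"travel":[-15,-20,-15],"jaw":0.5},{"rotation":[0,0,-10.5],"travel":[-10,-5,-15],"jaw":0.5},{"rotation":[0,0,-10.5],"travel":[-10,0,-10],"jaw":0.5}]'
python3 - <<'E'
from h import *
print(bot.get_obs()['q'].round(1))
E
```

```text
time: 10.58
ee_pos: [0.5251, 0.0854, 0.1647]
tcp_rot: [-118.9, -0.4, 89.9]
wrist_force: [1.7, 0.3, -1.1]
opening: 0.0724
time: 11.58
ee_pos: [0.415, -0.1441, 0.1119]
tcp_rot: [-93.8, -0.2, 36.8]
wrist_force: [0.8, 0.7, 0.8]
opening: 0.0637
[-17.8 -14.3 -21.2  79.9  -2.   35.3]
```

```bash
python3 -m jog '[{"rotation":[0,0,-10.4],"travel":[0,-3,0],"jaw":0.5},{"rotation":[0,0,-10.4],"travel":[0,-3,0],"jaw":0.5},{"rotation":[0,0,-10.4],"travel":[0,-2,0],"jaw":0.5},{"rotation":[0,0,-10.4],"travel":[0,-2,0],"jaw":0.5},{"rotation":[0,0,-10.4],"travel":[0,0,0],"jaw":0.5},{"rotation":[3.6,-1,0],"travel":[0,0,0],"jaw":0.5},{"rotation":[0,0,0],"travel":[0,0,0],"jaw":0.5}]'
python3 - <<'E'
from h import *
o=bot.get_obs();print(o['ee_pos'].round(4),o['tcp_rot'].round(1))
a=bot.camera('wrist');p=bot.camera_params('wrist');cv2.imwrite('pics/w7.png',a[:,:,::-1])
b=bot.camera('top');cv2.imwrite('pics/t7.png',cv2.resize(b[120:330,160:400,::-1],None,fx=3,fy=3,interpolation=cv2.INTER_CUBIC))
b=bot.camera('scene');cv2.imwrite('pics/s7.png',b[:,:,::-1])
np.set_printoptions(suppress=True)
t=np.radians(-14.95);c,s=np.cos(t),np.sin(t)
for q in([25,-25],[-25,-25],[25,-170],[-25,-170]):
    w=[.4543+(c*q[0]-s*q[1])/1000,-.015+(s*q[0]+c*q[1])/1000,.042];print(q,proj('wrist',w,p).round(0))
print(proj('wrist',o['ee_pos'],p))
E
```

```text
time: 12.45
ee_pos: [0.4156, -0.1541, 0.1126]
tcp_rot: [-90.0, -0.2, -14.8]
wrist_force: [0.5, -0.2, -0.2]
opening: 0.0639
[ 0.4156 -0.1541  0.1126] [-90.   -0.2 -14.8]
[25, -25] [[319.  45.]]
[-25, -25] [[240.  44.]]
[25, -170] [[310. 251.]]
[-25, -170] [[247. 251.]]
[[277.07135704 268.77413303]]
```

View pics/w7.png

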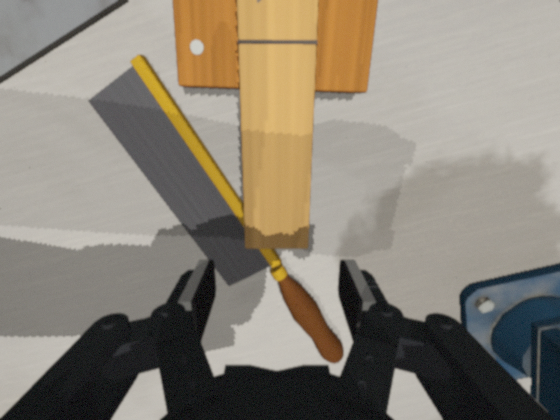

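View pics/s7.png

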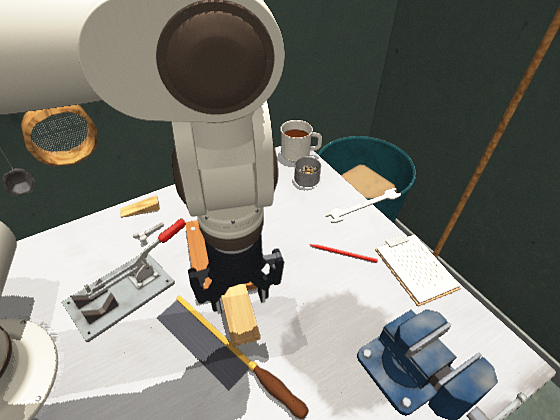

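View pics/t7.png

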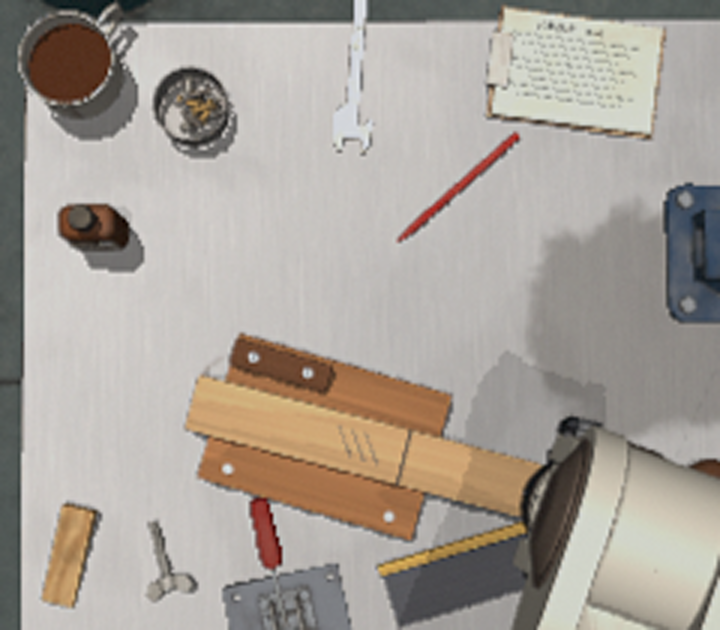

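The wrist view matches the fit: tail at (245,248)-(310,248) against a predicted (247,251)-(310,251), line at row 42. The bottle stands clear at the top left. I'll descend over the tail.

```bash
python3 -m jog '[{"rotation":[0,0,0],"travel":[1,0,-30],"jaw":0.5},{"rotation":[0,0,0],"travel":[0,0,-30],"jaw":0.5},{"rotation":[0,0,0],"travel":[0,0,-14],"jaw":0.5},{"rotation":[0,0,0],"travel":[0,0,-6],"jaw":0.5},{"rotation":[0,0,0],"travel":[0,0,0],"jaw":0.5}]'
python3 - <<'E'
from h import *
o=bot.get_obs();print(o['ee_pos'].round(4),o['tcp_rot'].round(1))
a=bot.camera('wrist');p=bot.camera_params('wrist');cv2.imwrite('pics/w8.png',a[:,:,::-1])
b=bot.camera('scene');cv2.imwrite('pics/s8.png',cv2.resize(b[200:350,150:310,::-1],None,fx=4,fy=4,interpolation=cv2.INTER_CUBIC))
E
```

```text
time: 13.22
ee_pos: [0.4168, -0.1536, 0.0331]
tcp_rot: [-90.0, -0.2, -14.8]
wrist_force: [-0.4, 0.2, -0.5]
opening: 0.0642
[ 0.4168 -0.1536  0.0331] [-90.   -0.2 -14.8]
```

View pics/w8.png

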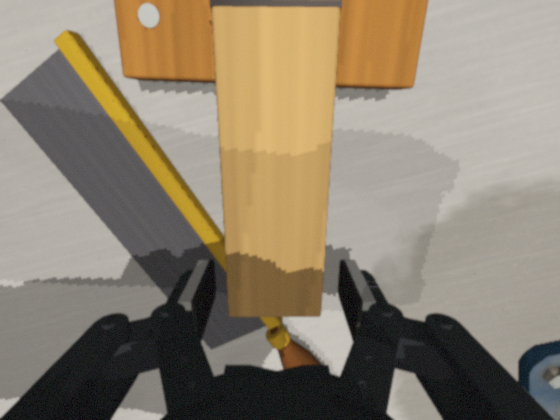

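View pics/s8.png

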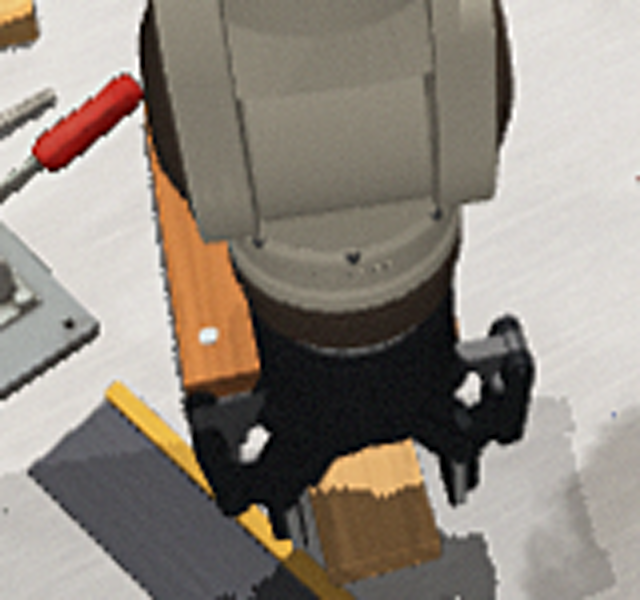

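```bash
python3 - <<'E'
from h import *
p=bot.camera_params('scene')
for uv in [(306,303),(345,308)]:
    o,d=ray(p,np.array(uv)/5+[150,120]);d=d[0]
    for y in(.25,.24):
        s=(y-o[1])/d[1];print(uv,y,(o+s*d).round(4))
a=cv2.imread('pics/w8.png')
print(onz('wrist',[(216,4),(339,4)],.042).round(4))
b=np.array([.4543,-.015]);t=np.radians(-14.95);R=np.array([[np.cos(t),-np.sin(t)],[np.sin(t),np.cos(t)]])
print(b+R@[-.025,-.025],b+R@[.025,-.025])
E
```

```text
(306, 303) 0.25 [0.5441 0.25   0.0205]
(306, 303) 0.24 [0.5404 0.24   0.0297]
(345, 308) 0.25 [0.5643 0.25   0.008 ]
(345, 308) 0.24 [0.5604 0.24   0.0174]
[[ 0.4251 -0.0319  0.042 ]
 [ 0.4706 -0.0439  0.042 ]]
[ 0.42369682 -0.03270438] [ 0.47200438 -0.04560318]
```

```bash
python3 -m jog '[{"rotation":[0,0,0],"travel":[0,0,-6.5],"jaw":0.5},{"rotation":[0,0,0],"travel":[0,0,0],"jaw":-1},{"rotation":[0,0,0],"travel":[0,0,0],"jaw":-1},{"rotation":[0,0,0],"travel":[0,0,0],"jaw":-1},{"rotation":[0,0,0],"travel":[0,0,0],"jaw":-1}]' 60
python3 - <<'E'
from h import *
o=bot.get_obs();print(o['ee_pos'].round(4),o['tcp_rot'].round(1))
a=bot.camera('wrist');p=bot.camera_params('wrist');cv2.imwrite('pics/w9.png',a[:,:,::-1])
b=bot.camera('top');cv2.imwrite('pics/t9.png',cv2.resize(b[220:310,200:340,::-1],None,fx=5,fy=5,interpolation=cv2.INTER_CUBIC))
E
```

```text
time: 13.95
ee_pos: [0.4165, -0.1535, 0.0262]
tcp_rot: [-90.0, -0.2, -14.8]
wrist_force: [-2.3, 0.8, 2.3]
opening: 0.0481
[ 0.4165 -0.1535  0.0262] [-90.   -0.2 -14.8]
```

View pics/w9.png

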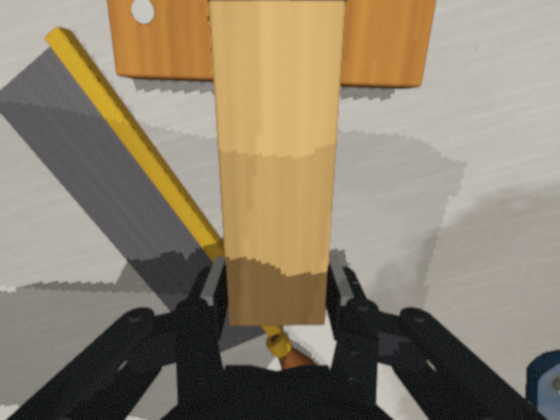

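View pics/t9.png

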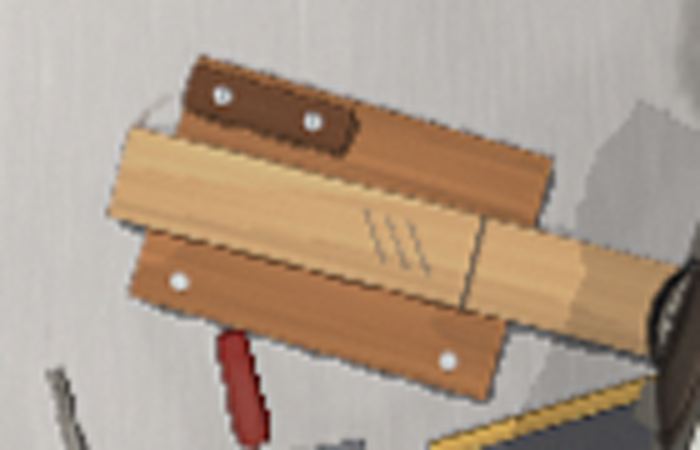

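Gripped (48 mm, 60 N). The line is 119 mm ahead of the TCP, the outward travel needed is about 171 mm, and the fence gap is about 6 mm. I'll square the board up and move towards the fence.

```bash
python3 -m jog '[{"rotation":[0,0,-1.1],"travel":[0,0,-0.5],"jaw":-1},{"rotation":[0,0,-1.1],"travel":[0,0,0],"jaw":-1},{"rotation":[0,0,0],"travel":[2,-0.6,0],"jaw":-1},{"rotation":[0,0,0],"travel":[2,-0.6,0],"jaw":-1},{"rotation":[0,0,0],"travel":[0,0,0],"jaw":-1}]' 70
python3 - <<'E'
from h import *
o=bot.get_obs();print(o['ee_pos'].round(4),o['tcp_rot'].round(1),o['torque'].round(2))
b=bot.camera('top');cv2.imwrite('pics/t10.png',cv2.resize(b[220:310,200:340,::-1],None,fx=5,fy=5,interpolation=cv2.INTER_CUBIC))
E
```

```text
time: 14.68
ee_pos: [0.4209, -0.1548, 0.0257]
tcp_rot: [-90.0, -0.2, -17.0]
wrist_force: [-0.9, 0.7, 3.3]
opening: 0.048
[ 0.4209 -0.1548  0.0257] [-90.   -0.2 -17. ] [0.23 0.34 0.18]
```

View pics/t10.png

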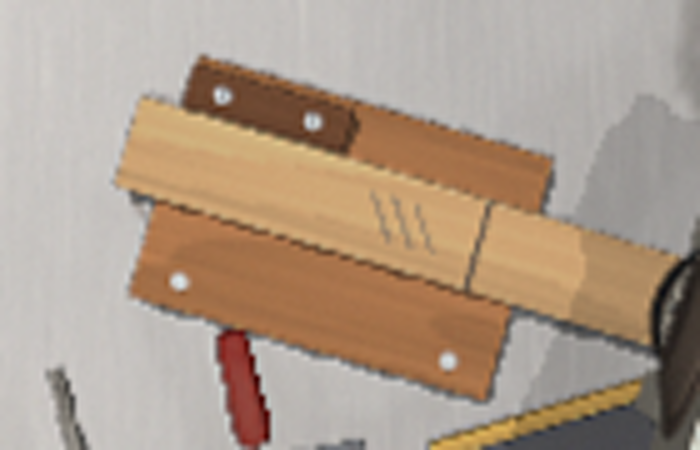

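```bash
for i in 1 2 3; do python3 -m jog '[{"rotation":[0,0,0],"travel":[1,-0.3,0],"jaw":-1},{"rotation":[0,0,0],"travel":[0,0,0],"jaw":-1}]'|egrep 'ee_pos|force|tcp_rot'; done
```

```text
ee_pos: [0.4216, -0.155, 0.0256]
tcp_rot: [-90.0, -0.2, -16.9]
wrist_force: [-2.7, 1.7, 4.1]
ee_pos: [0.4223, -0.1553, 0.0256]
tcp_rot: [-90.0, -0.2, -16.9]
wrist_force: [-5.6, -0.0, 4.2]
ee_pos: [0.4228, -0.1554, 0.0254]
tcp_rot: [-90.0, -0.1, -16.9]
wrist_force: [-7.4, 2.1, 6.1]
```

```bash
python3 -m jog '[{"rotation":[0,0,0],"travel":[2.4,9.7,0],"jaw":-1},{"rotation":[0,0,0],"travel":[2.9,9.6,0],"jaw":-1},{"rotation":[0,0,0],"travel":[2.9,9.6,0],"jaw":-1},{"rotation":[0,0,0],"travel":[2.9,9.6,0],"jaw":-1},{"rotation":[0,0,0],"travel":[2.9,9.6,0],"jaw":-1},{"rotation":[0,0,0],"travel":[2.9,9.6,0],"jaw":-1}]';python3 -m jog '[{"rotation":[0,0,0],"travel":[1.5,4.8,0],"jaw":-1},{"rotation":[0,0,0],"travel":[1.5,4.8,0],"jaw":-1},{"rotation":[0,0,0],"travel":[1.5,4.8,0],"jaw":-1},{"rotation":[0,0,0],"travel":[1.5,4.8,0],"jaw":-1}]';python3 -m jog '[{"rotation":[0,0,0],"travel":[1.5,4.8,0],"jaw":-1},{"rotation":[0,0,0],"travel":[1.5,4.8,0],"jaw":-1}]'
```

```text
time: 16.23
ee_pos: [0.4396, -0.0992, 0.0262]
tcp_rot: [-90.3, -0.2, -17.0]
wrist_force: [-12.5, -9.9, 13.7]
opening: 0.0483
time: 16.73
ee_pos: [0.4452, -0.0804, 0.0264]
tcp_rot: [-90.3, -0.2, -17.0]
wrist_force: [-14.6, -11.5, 14.9]
opening: 0.0482
time: 16.98
ee_pos: [0.4481, -0.0709, 0.0263]
tcp_rot: [-90.3, -0.1, -17.0]
wrist_force: [-16.5, -11.2, 16.4]
opening: 0.048
```

```bash
python3 -m jog '[{"rotation":[0,0,0],"travel":[0.5,5.0,0.5],"jaw":-1},{"rotation":[0,0,0],"travel":[1.5,4.8,0],"jaw":-1},{"rotation":[0,0,0],"travel":[2,6.7,0],"jaw":-1},{"rotation":[0,0,0],"travel":[2,6.7,0],"jaw":-1}]';python3 -m jog '[{"rotation":[0,0,0],"travel":[2,6.7,0],"jaw":-1},{"rotation":[0,0,0],"travel":[2,6.7,0],"jaw":-1},{"rotation":[0,0,0],"travel":[2,6.7,0],"jaw":-1},{"rotation":[0,0,0],"travel":[2,6.7,0],"jaw":-1},{"rotation":[0,0,0],"travel":[2,6.7,0],"jaw":-1},{"rotation":[0,0,0],"travel":[1.5,4.8,0],"jaw":-1},{"rotation":[0,0,0],"travel":[0,0,0],"jaw":-1}]'
python3 - <<'E'
from h import *
o=bot.get_obs();print(o['ee_pos'].round(4),o['tcp_rot'].round(1),o['torque'].round(2))
b=bot.camera('top');cv2.imwrite('pics/t11.png',cv2.resize(b[200:310,170:310,::-1],None,fx=5,fy=5,interpolation=cv2.INTER_CUBIC))
b=bot.camera('scene');cv2.imwrite('pics/s11.png',b[:,:,::-1])
b=bot.camera('wrist');cv2.imwrite('pics/w11.png',b[:,:,::-1])
E
```

```text
time: 17.48
ee_pos: [0.4549, -0.0468, 0.0264]
tcp_rot: [-90.2, -0.2, -17.0]
wrist_force: [-7.2, -6.9, 7.1]
opening: 0.0485
time: 18.35
ee_pos: [0.4665, -0.0081, 0.0264]
tcp_rot: [-90.1, -0.2, -16.9]
wrist_force: [-7.7, -2.9, 7.2]
opening: 0.0479
[ 0.4665 -0.0081  0.0264] [-90.1  -0.2 -16.9] [-0.68  1.58  0.67]
```

View pics/t11.png

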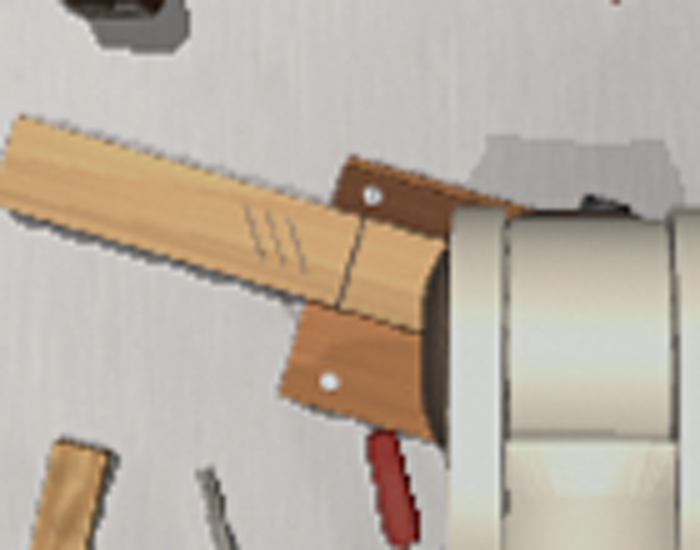

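View pics/w11.png

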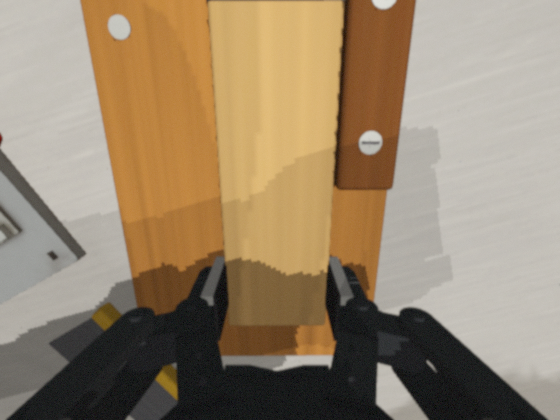

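View pics/s11.png

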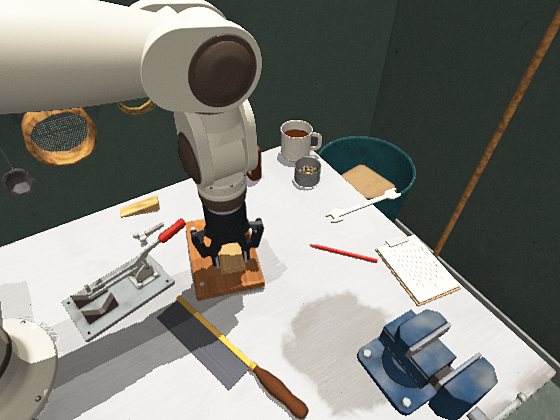

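The line runs (363,212)-(338,305) in the top zoom and the deck end (282,397)-(303,307), so it's about 17 mm short. Computing the exact remainder.

```bash
cat > rem.py <<'E'
from h import *
def rem(line,deck,scale,off):
    u=lambda a:np.array(a,float)/scale+off
    L=onz('top',[u(a) for a in line],.042)[:,:2];D=onz('top',[u(a) for a in deck],.026)[:,:2]
    t=np.radians(-17);ou=np.array([-np.sin(t),np.cos(t)]);nx=np.array([np.cos(t),np.sin(t)])
    o=np.array([.5311,.1145])
    print('line local y',((L-o)@ou*1000).round(1),'x',((L-o)@nx*1000).round(1),'deck end y',((D-o)@ou*1000).round(1),'x',((D-o)@nx*1000).round(1))
E
python3 - <<'E'
from rem import *
rem([(363,212),(338,305)],[(282,395),(304,307),(350,157)],5,[170,200])
e=np.array([.4665,-.0081])-[.5311,.1145];t=np.radians(-17)
print('tcp local',np.round(1000*np.array([np.cos(t)*e[0]+np.sin(t)*e[1],-np.sin(t)*e[0]+np.cos(t)*e[1]]),1))
im=cv2.imread('pics/t11.png')
E
```

```text
line local y [-16.3 -17.9] x [  0.4 -50.7] deck end y [-2.   0.3 -0. ] x [-105.6  -57.4   26.9]
tcp local [ -25.9 -136.1]
```

```bash
python3 -m jog '[{"rotation":[0,0,0],"travel":[1.4,4.8,0],"jaw":-1},{"rotation":[0,0,0],"travel":[1.4,4.8,0],"jaw":-1},{"rotation":[0,0,0],"travel":[1.2,3.8,0],"jaw":-1},{"rotation":[0,0,0],"travel":[0,0,0],"jaw":-1}]'
python3 - <<'E'
from h import *
o=bot.get_obs();print(o['ee_pos'].round(4),o['tcp_rot'].round(1),o['wrist_force'].round(1))
b=bot.camera('top');cv2.imwrite('pics/t12.png',cv2.resize(b[225:290,215:275,::-1],None,fx=9,fy=9,interpolation=cv2.INTER_CUBIC))
b=bot.camera('wrist');cv2.imwrite('pics/w12.png',cv2.resize(b[:130,60:460,::-1],None,fx=2,fy=2))
E
```

```text
time: 19.0
ee_pos: [0.4704, 0.0051, 0.0264]
tcp_rot: [-90.2, -0.2, -17.0]
wrist_force: [-9.0, -5.0, 8.8]
opening: 0.0484
[0.4704 0.0051 0.0264] [-90.2  -0.2 -17. ] [-9.  -5.   8.8]
```

View pics/t12.png

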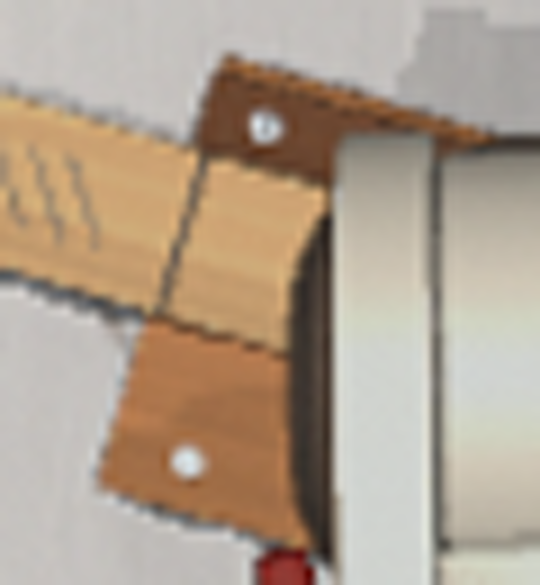

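View pics/w12.png

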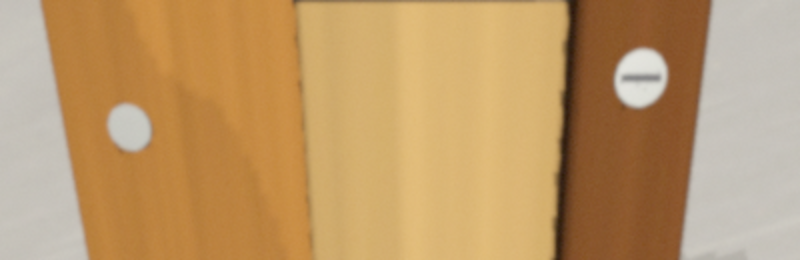

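```bash
python3 - <<'E'
from rem import *
rem([(205,158),(163,312)],[(97,485),(142,325),(228,57)],9,[215-.44,225-.44])
# subpixel: edge profiles along outward direction in top image, at lateral local x
b=bot.camera('top');g=cv2.cvtColor(b,cv2.COLOR_RGB2GRAY).astype(np.float32)
t=np.radians(-17);ou=np.array([-np.sin(t),np.cos(t)]);nx=np.array([np.cos(t),np.sin(t)]);o=np.array([.5311,.1145])
ys=np.arange(-25,12,.5)
def prof(x,z):
    P=np.array([np.r_[o+nx*x/1000+ou*y/1000,z] for y in ys]);uv=proj('top',P).astype(np.float32)
    return cv2.remap(g,uv[:,0].reshape(-1,1),uv[:,1].reshape(-1,1),cv2.INTER_CUBIC).ravel()
for x in(-40,-30,-20,-10):
    q=prof(x,.042);w=np.maximum(np.median(q)-12-q,0);w[(ys<-12)]=0;print('line',x,round((w*ys).sum()/w.sum(),2))
for x in(-95,-85,-75,-65):
    q=prof(x,.026);d=np.gradient(cv2.GaussianBlur(q.reshape(-1,1),(1,5),1).ravel());d[np.abs(ys)>6]=0;d=np.maximum(d,0);print('deck',x,round((d*ys).sum()/d.sum(),2))
q=prof(12,.048);d=np.maximum(np.gradient(q),0);d[np.abs(ys)>6]=0;print('fence',round((d*ys).sum()/d.sum(),2))
E
```

```text
line local y [-2.7 -4. ] x [ -2.9 -49.9] deck end y [1.1 2.1 0.7] x [-105.1  -55.9   28.1]
line -40 -2.87
line -30 -2.29
line -20 -3.11
line -10 -2.49
deck -95 3.11
deck -85 2.05
deck -75 2.69
deck -65 3.43
fence 2.86
```

```bash
cat > sub.py <<'E'
from h import *
def run():
    b=bot.camera('top').astype(np.float32)
    np.save('top_last.npy',b)
    g=b.mean(2);s=b[:,:,0]-b[:,:,2]
    t=np.radians(-17);ou=np.array([-np.sin(t),np.cos(t)]);nx=np.array([np.cos(t),np.sin(t)]);o=np.array([.5311,.1145])
    ys=np.arange(-25,14,.5)
    def prof(im,x,z):
        P=np.array([np.r_[o+nx*x/1000+ou*y/1000,z] for y in ys]);uv=proj('top',P).astype(np.float32)
        return cv2.remap(im,uv[:,0].reshape(-1,1),uv[:,1].reshape(-1,1),cv2.INTER_LINEAR).ravel()
    L=[];D=[]
    for x in np.arange(-42,-8,2):
        q=prof(g,x,.042);k=np.abs(ys)<9;q=np.median(q[k])-q;q[~k]=0;w=np.maximum(q-12,0);L.append((w*ys).sum()/w.sum())
    for x in np.arange(-98,-60,2):
        q=prof(s,x,.026);hi=np.median(q[ys<-8]);lo=np.median(q[ys>8]);h=(hi+lo)/2
        i=np.where((q[:-1]>=h)&(q[1:]<h))[0]
        if len(i): i=i[0];D.append(ys[i]+.5*(q[i]-h)/(q[i]-q[i+1]))
    F=[]
    for x in np.arange(4,22,2):
        q=prof(s,x,.048);hi=np.median(q[ys<-8]);lo=np.median(q[ys>8]);h=(hi+lo)/2
        i=np.where((q[:-1]>=h)&(q[1:]<h))[0]
        if len(i): i=i[0];F.append(ys[i]+.5*(q[i]-h)/(q[i]-q[i+1]))
    print('line',np.round(L,1),np.median(L).round(2));print('deck',np.round(D,1),np.median(D).round(2));print('fence',np.round(F,1))
E
python3 -c "
from sub import run;run()"
```

```text
line [-2.9 -2.9 -2.5 -2.9 -2.8 -2.4 -2.3 -3.  -3.1 -2.7 -2.5 -3.1 -3.2 -2.9
 -2.9 -2.7 -2.6] -2.86
deck [1.5 1.3 1.4 1.7 2.1 2.2 1.7 1.6 1.7 2.  1.7 1.2 1.5 1.7 1.7 1.6 1.7 1.9
 2.1] 1.69
fence [  1.3 -18.6 -21.  -21.4 -21.3 -20.6   1.9   1.5   1.3]
```

```bash
python3 -m jog '[{"rotation":[0,0,0],"travel":[0.6,1.9,0],"jaw":-1},{"rotation":[0,0,0],"travel":[0.6,1.9,0],"jaw":-1},{"rotation":[0,0,0],"travel":[0,0,0],"jaw":-1}]'
python3 - <<'E'
from sub import *
run()
b=np.load('top_last.npy').astype(np.uint8);cv2.imwrite('pics/t13.png',cv2.resize(b[225:290,215:275,::-1],None,fx=9,fy=9,interpolation=cv2.INTER_NEAREST))
b=bot.camera('wrist');cv2.imwrite('pics/w13.png',cv2.resize(b[:130,60:460,::-1],None,fx=2,fy=2))
E
```

```text
time: 19.58
ee_pos: [0.4714, 0.0086, 0.0264]
tcp_rot: [-90.2, -0.2, -17.0]
wrist_force: [-8.6, -6.4, 9.3]
opening: 0.0484
line [0.6 0.8 1.2 1.1 0.4 0.5 0.9 0.9 0.9 0.7 0.9 1.3 1.6 1.1 0.7 1.  1.3] 0.92
deck [1.5 1.4 1.4 1.7 2.1 2.2 1.7 1.6 1.7 1.9 1.6 1.1 1.5 1.7 1.7 1.5 1.6 1.9
 2.1] 1.66
fence [  1.3 -18.1 -21.  -21.4 -21.3 -20.6   1.8   1.6   1.4]
```

View pics/t13.png

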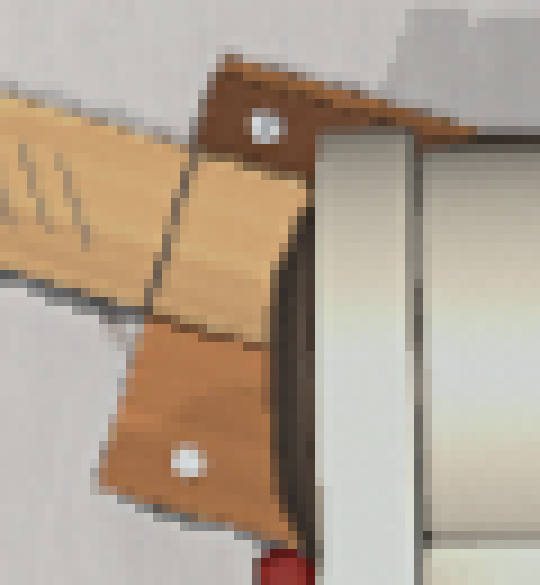

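View pics/w13.png

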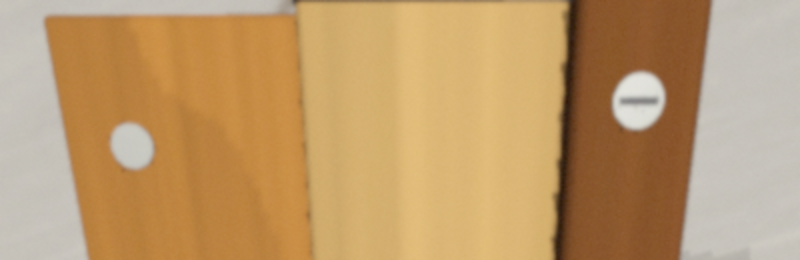

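```bash
cat > wr.py <<'E'
from h import *
b=bot.camera('wrist');p=bot.camera_params('wrist');b=b.astype(np.float32)
s=b[:,:,0]-b[:,:,2];g=b.mean(2)
print('line rows',g[:5,215:335:20].round(0).tolist())
t=np.radians(-17);ou=np.array([-np.sin(t),np.cos(t)]);nx=np.array([np.cos(t),np.sin(t)]);o=np.array([.5311,.1145])
def loc(uv,z):
    q=(onz('wrist',uv,z,p)[:,:2]-o);return np.c_[q@nx,q@ou].round(4)*1000
D=[]
for u in range(95,200,15):
    q=s[:25,u];h=(q[:3].mean()+q[18:].mean())/2;i=np.where((q[:-1]<h)&(q[1:]>=h))[0][0];v=i+(h-q[i])/(q[i+1]-q[i]);D.append((u,v))
print('deck',np.round(D,1).tolist(),loc(D,.026).tolist())
print('line @ row 0/1',loc([(220,0),(330,0),(220,1),(330,1)],.042).tolist())
print('fenceface/board side x',loc([(338,80)],.042))
E
python3 wr.py
```

```text
line rows [[115.0, 118.0, 121.0, 124.0, 128.0, 145.0], [144.0, 145.0, 149.0, 154.0, 154.0, 158.0], [160.0, 164.0, 161.0, 169.0, 168.0, 169.0], [165.0, 166.0, 167.0, 171.0, 172.0, 172.0], [165.0, 168.0, 167.0, 172.0, 173.0, 172.0]]
deck [[95.0, 7.7], [110.0, 7.7], [125.0, 7.3], [140.0, 7.4], [155.0, 7.4], [170.0, 7.3], [185.0, 7.1]] [[-100.2, 2.1], [-94.10000000000001, 2.1], [-88.0, 2.2], [-81.9, 2.2], [-75.80000000000001, 2.2], [-69.7, 2.3], [-63.6, 2.3]]
line @ row 0/1 [[-46.699999999999996, 0.4], [-7.1000000000000005, 0.4], [-46.699999999999996, 0.1], [-7.1000000000000005, 0.1]]
fenceface/board side x [[ -2.5 -26.1]]
```

```bash
python3 -m jog '[{"rotation":[0,0,0],"travel":[0.5,0.8,0],"jaw":-1},{"rotation":[0,0,0],"travel":[0,0,0],"jaw":-1},{"rotation":[0,0,0],"travel":[0,0,0],"jaw":-1}]'
python3 - <<'E'
from sub import *
run()
b=bot.camera('scene');cv2.imwrite('pics/s14.png',cv2.resize(b[120:310,150:350,::-1],None,fx=3,fy=3,interpolation=cv2.INTER_CUBIC))
b=np.load('top_last.npy').astype(np.uint8);cv2.imwrite('pics/t14.png',cv2.resize(b[130:340,160:420,::-1],None,fx=2.8,fy=2.8,interpolation=cv2.INTER_CUBIC))
E
python3 wr.py
```

```text
time: 20.1
ee_pos: [0.4717, 0.0092, 0.0264]
tcp_rot: [-90.2, -0.2, -17.0]
wrist_force: [-10.1, -7.8, 10.4]
opening: 0.0481
line [2.  1.4 1.5 1.9 2.  1.3 1.2 1.6 1.7 1.2 1.1 1.5 1.6 1.9 2.  1.5 1.7] 1.6
deck [1.5 1.3 1.4 1.7 2.1 2.2 1.7 1.6 1.7 2.  1.7 1.3 1.5 1.6 1.6 1.5 1.6 1.9
 2.1] 1.64
fence [  1.3 -18.3 -21.  -21.4 -21.3 -20.6   1.8   1.5   1.4]
line rows [[122.0, 118.0, 121.0, 126.0, 143.0, 144.0], [150.0, 145.0, 148.0, 153.0, 162.0, 160.0], [161.0, 162.0, 162.0, 168.0, 168.0, 171.0], [165.0, 166.0, 166.0, 171.0, 172.0, 173.0], [166.0, 166.0, 165.0, 172.0, 172.0, 174.0]]
deck [[95.0, 9.5], [110.0, 9.4], [125.0, 9.1], [140.0, 9.2], [155.0, 9.3], [170.0, 9.0], [185.0, 8.9]] [[-100.3, 2.1], [-94.10000000000001, 2.1], [-88.0, 2.2], [-81.9, 2.2], [-75.80000000000001, 2.2], [-69.7, 2.3], [-63.6, 2.3]]
line @ row 0/1 [[-46.6, 1.0], [-7.1000000000000005, 1.0], [-46.6, 0.7], [-7.1000000000000005, 0.7]]
fenceface/board side x [[ -2.4 -25.5]]
```

View pics/s14.png

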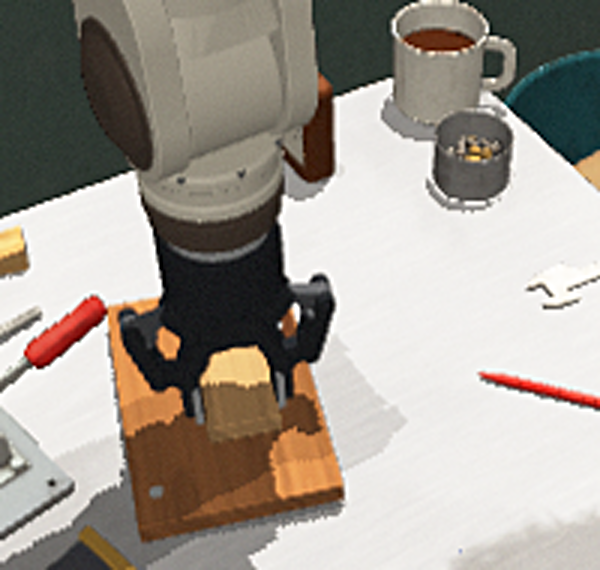

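View pics/t14.png

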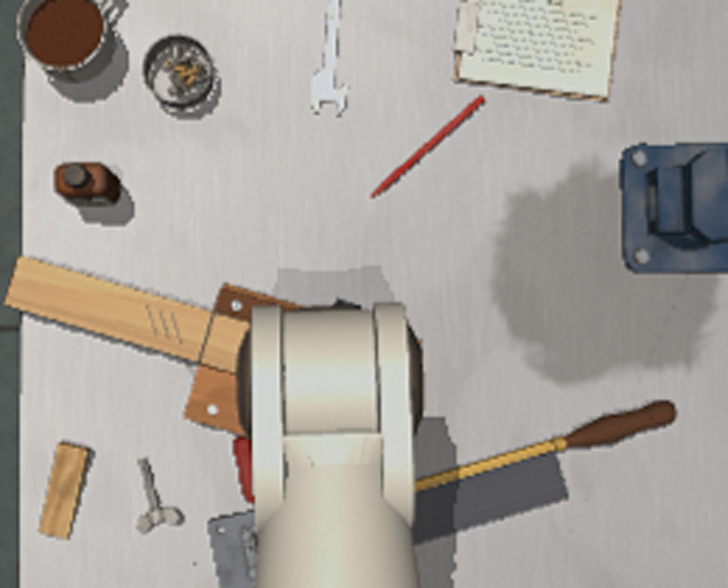

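Top view: line at local y 1.60 against deck end at 1.64, level to within measurement. The bottle is upright and clear, the saw, pencil and tin look unmoved, and the board is pressed lightly to deck and fence. Handing in while holding.

```bash
python3 -c "
from workcell import bot
print(bot.job_done());o=bot.get_obs();print(o['time'],o['ee_pos'].round(4),o['wrist_force'].round(1),o['opening'])"
```

```text
the job is handed in; nothing more can be done
None
the job is handed in; nothing more can be done
```

I stood the glue bottle upright on the bench at about (0.65, 0.236), clear of the board's path, and let go of it. I then gripped the board near its tail, squared it to the fence and slid it about 171 mm outward. I handed the job in at about 20 s, with the gripper still holding the board.

**Line and deck end:** the top camera put the pencil line within 0.1 mm of the deck's end. The other two estimates disagreed a little. The wrist camera, which sees the line only at the picture's edge, put it about 0.7 mm short. Working from the gripper's position put it about 0.5 mm past.

**Hold:** the last reading showed about 7 N into the fence and 10 N down on the deck, with the grip set to 70 N. That the board was flat and against the fence I inferred from these forces; I did not check it in a separate picture.

**Other things:** in the last top picture the bottle was still upright, and the saw, pencil and tin of bolts looked where they had been. I judged that by eye. No force reading I took went above about 26 N. I could not read the state again after handing in.

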